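# Load the bench caddy for a masking and painting session

### The arm

A 6-joint arm with a two-finger parallel gripper is mounted at the origin on a cart in front of the work surface, level with it; the furniture and walls round the work are solid. World frame = base frame: x ahead of the robot, y to its left, z up, the work surface at z = 0. Lengths are in m, angles in rad, forces in N, time in s.
With the tool pointing down it reaches from about 0.425 to 0.95 m from the base axis. Payload 3.5 kg.
Tool frame: the origin (TCP) lies at the very end of the fingers, on their centre line; the grasp point (between the pads) lies 19 mm behind it (ctrl.grip_point_offset is the distance from the TCP to the grasp point, in m); z points along the fingers, y is the line along which they close (so a half turn about z gives the same grasp; the last joint's range is limited). The gripper opens to 85 mm and grips with 20 to 120 N. Pads are 22 mm wide; open, the fingers measure 114 mm over their backs; the gripper's body (76 mm by 85 mm) begins 54 mm behind the grasp point. The pads swing forward as they close: fully open they stand 13 mm farther back than shut.
Start: joints at [-1.315, 0.286, 1.577, -0, 1.279, -0.15], TCP at [0.266, -0.62, 0.231] pointing down, gripper open.
Joint ranges: [-2.77, 2.77], [-0.9, 2.22], [0.21, 2.48], [-1.53, 4.67], [0.24, 2.81], [-2.84, 2.84]. Speed limits (rad/s): [2.79, 2.79, 3.14, 3.14, 3.14, 3.14].

### API

Orientations are given as a unit quaternion [x, y, z, w].
In Python, from plant import telemetry, vision, ctrl gives the robot as it stands.
- The arm moves only by the tool arm_command, never from a script. Its argument "series" is one flat list of numbers, 7 for each row, row after row: the shift along the tool's x, y, z in cm, then the turn, a rotation vector about the tool's x, y, z in degrees, then the closure, from 0 (fully open) to 1 (shut). A call has 1 to 10 rows; each row is the pose to reach, as a shift and turn from the pose commanded when the call began, along the tool's axes at that moment; what a row does not reach only later rows make up. A row lasts 1/12 s, in which the tool goes at most 41.7 mm and 7.16 degrees, less where a joint would pass 70% of its speed; a pose out of reach is approached as far as the arm can. A call with a gripper value outside its range is refused whole. The fingers move at their own pace and stop on an object; "force" is the grip in N (left out, the last holds). Time passes only in rows, so rows that repeat a pose let the fingers close. It gives the time, the measured TCP pose, the force, the opening and the grip force at its end, in the units of the state.
- telemetry.get_state(): the state, without advancing time (a new reading comes with each control period).
- vision.read_camera(name): name is "scene" or "top" or "wrist"; returns a dict with "color" (420x560x3 uint8, blue, green, red), "K" (3x3 intrinsics, pixels), "rvec" (rotation vector, rad) and "tvec" (3), from world to camera coordinates, as OpenCV has them; the wrist camera has in their place "T_tool_cam" (4x4, takes a point from camera to tool coordinates, whose origin is the TCP and whose axes are the flange's). Camera axes: x right, y down, z forward; pixel columns grow to the right and rows downward; lengths in m; the calibration is good to about 2 mm. A picture is of the moment at which its call begins: read the wrist's pose just before it. There is no depth.
- ctrl.sign_off(): hands the job in; it is judged then, once.
The state is a dict: "time": time; "qpos": joint angles; "dq": joint speeds; "joint_efforts": joint torques, N m; "eef_pos": TCP position; "tcp_rot": TCP orientation; "contact_force": force on the tool from outside, world axes, zero at the start; "wrist_torque": the same for the moment, N m; "opening": opening from 0.0 (shut) to 1.0 (fully open); "finger_force": force on a finger pad.
Only numpy, scipy, OpenCV 4.12 (cv2) and the standard library are available. Lean on these libraries where they do the work, as an engineer would, in place of code of your own. Each camera call takes 0.05 s, during which the arm holds its last target. There are 200 camera calls.

### The job

Load the plywood caddy for a painting session: seat the taller of the two black-label bottles on this side of the paint basket upright in the large round hole, the square glue bottle in the square hole and the slim dropper bottle in the small round hole, each right down on the floor of its hole, and lay the wide roll of masking tape flat over the spindle. Leave the two look-alikes, the shorter bottle and the narrow tape roll, where they are, and let go of everything.

Things in the scene. Friction and masses are not known exactly. Their poses are not given: they have to be found in the camera images.
- tall_bottle: Tall thinner bottle with a black label and a black flip cap: round body 51 mm across and 140 mm high, 158 mm with its 28 mm wide cap. 0.17 kg. Stands upright on the table. Belongs in the caddy. Origin: centre of the underside, z up.
- glue_bottle: Small squat glue bottle with a screw cap: square body 44 x 44 mm and 41 mm high, its sides parallel to its x and y axes, above it a round cap 25 mm across up to 62 mm. 0.06 kg. Stands upright on the table. Belongs in the caddy. Origin: centre of the underside, z up.
- dropper_bottle: Slim paint dropper bottle: round body 25 mm across up to 56 mm, round black cap 23 mm across up to 82 mm. 0.03 kg. Stands upright, the only one on this side of the paint basket. Belongs in the caddy. Origin: centre of the underside, z up.
- wide_tape: Wide roll of masking tape lying flat: 56 mm across, 16 mm high, with a hole 24 mm wide through the middle. 0.06 kg. Belongs in the caddy. Origin: centre of the underside, z up.
- short_bottle: Look-alike that stays on the table: the same kind of bottle with a black label as the tall one (51 mm across), but only 143 mm high with its cap (body 125 mm). 0.17 kg. Origin: centre of the underside, z up.
- narrow_tape: Look-alike that stays on the table: a narrow roll of tape lying flat, 62 mm across, only 8 mm high, with a large hole 45 mm wide. 0.03 kg. Origin: centre of the underside, z up.
- large_round_block: The block with the large round hole, seat of the tall bottle. Plywood, 80 x 80 x 34 mm, one of four in the bays (any order, turned alike) of a low plywood caddy fixed to the table. Origin: centre of the underside, 5 mm above the table; z up, x, y parallel to the sides. Hole in the centre, 57 mm wide and 22 mm deep: its floor is 12 mm above the origin, its mouth 34 mm.
- square_block: The block with the square hole, seat of the glue bottle. Plywood, 80 x 80 x 34 mm, one of four in the bays (any order, turned alike) of a low plywood caddy fixed to the table. Origin: centre of the underside, 5 mm above the table; z up, x, y parallel to the sides. Hole in the centre, 50 x 50 mm, sides along x and y, 16 mm deep: its floor is 18 mm above the origin, its mouth 34 mm.
- small_round_block: The block with the small round hole, seat of the dropper bottle. Plywood, 80 x 80 x 34 mm, one of four in the bays (any order, turned alike) of a low plywood caddy fixed to the table. Origin: centre of the underside, 5 mm above the table; z up, x, y parallel to the sides. Hole in the centre, 30 mm wide and 22 mm deep: its floor is 12 mm above the origin, its mouth 34 mm.
- spindle_block: The block with the upright wooden spindle, seat of the tape roll. Plywood, 80 x 80 x 34 mm, one of four in the bays (any order, turned alike) of a low plywood caddy fixed to the table. Origin: centre of the underside, 5 mm above the table; z up, x, y parallel to the sides. Spindle in the centre, 17 mm thick, from the flat top at 34 mm up to 56 mm above the origin; the roll lies on the top.

How it is judged:
At the end, for the whole second after the job is handed in: Each bottle in its hole: upright (0.12 rad), centred within 8 mm, on the floor within 4 mm; the wide roll round the spindle, centred within 8 mm, flat on the block within 4 mm; short bottle and narrow roll upright within 20 mm of where they were; all at rest and released (horizontal distance between tall_bottle and large_round_block below 0.008 m and z of tall_bottle in the frame of large_round_block between 0.008 and 0.016 m and angle between each of tall_bottle, glue_bottle, dropper_bottle, wide_tape, short_bottle, narrow_tape's own z axis and vertical below 0.12 rad and linear speed of each of tall_bottle, glue_bottle, dropper_bottle, wide_tape, short_bottle, narrow_tape below 0.02 m/s and horizontal distance between glue_bottle and square_block below 0.008 m and z of glue_bottle in the frame of square_block between 0.014 and 0.022 m and horizontal distance between dropper_bottle and small_round_block below 0.008 m and z of dropper_bottle in the frame of small_round_block between 0.008 and 0.016 m and horizontal distance between wide_tape and spindle_block below 0.008 m and z of wide_tape in the frame of spindle_block between 0.03 and 0.038 m and distance of each of short_bottle, narrow_tape from where it was at the start of the episode below 0.02 m); the robot touches nothing.
It fails at once if the shorter bottle is moved from its place (more than 30 mm) (distance of short_bottle from where it was at the start of the episode above 0.03 m).
It fails at once if the narrow tape roll is moved from its place (more than 30 mm) (distance of narrow_tape from where it was at the start of the episode above 0.03 m).
It also fails if it takes over 112 s, if anything falls off the work surface, if the arm or the gripper's body presses on something with over 40 N, if the wrist force passes 120 N, or if a joint passes its speed limit or range.

## Working session

There is one attempt and no reset: what is moved stays moved. The work goes in short steps, Python scripts to look and compute and a tool call to move; the robot and the scene stay as the last step left them, time stands still between calls to the robot, and variables do not carry over. Pictures are saved under pics/ and viewed, at most 14 in all, crops included, and the job is handed in when it is done.

Besides the shell and the picture viewer there is one more tool, called after "Emit:" as name(argument=value, ...), one argument or row to a line, values as JSON. arm_command: Moves the arm, as the interface text tells. Its arguments: {"type":"object","properties":{"series":{"type":"array","items":{"type":"number"}},"force":{"type":"number"}},"required":["series"]}

```bash
mkdir -p pics; ls
python3 - <<'E'
from plant import telemetry, vision, ctrl
import cv2,numpy as np
s=telemetry.get_state();print({k:np.round(v,3).tolist() for k,v in s.items()})
for n in("scene","top","wrist"):
    r=vision.read_camera(n);cv2.imwrite(f"pics/{n}0.png",r["color"]);np.savez(f"{n}0.npz",**r)
    print(n,{k:np.round(v,3).tolist() for k,v in r.items() if k!="color"})
E
```

```text
pics
{'time': 0.0, 'qpos': [-1.315, 0.287, 1.578, 0.0, 1.279, -0.15], 'dq': [0.002, -0.001, -0.0, -0.003, 0.0, -0.003], 'joint_efforts': [0.001, -40.598, -29.263, -0.0, 0.006, 0.0], 'eef_pos': [0.266, -0.62, 0.23], 'tcp_rot': [0.979, 0.202, -0.0, -0.001], 'contact_force': [0.393, 0.942, -0.197], 'wrist_torque': [0.016, -0.033, 0.051], 'finger_force': 0.0, 'opening': 1.003}
scene {'K': [[514.386, 0.0, 276.232], [0.0, 514.386, 202.776], [0.0, 0.0, 1.0]], 'rvec': [2.008, 0.175, -0.131], 'tvec': [-0.536, 0.016, 1.283]}
top {'K': [[472.67, 0.0, 287.46], [0.0, 472.67, 208.067], [0.0, 0.0, 1.0]], 'rvec': [2.123, -2.086, 0.236], 'tvec': [0.037, 0.545, 1.099]}
wrist {'K': [[378.797, 0.0, 281.201], [0.0, 378.797, 214.302], [0.0, 0.0, 1.0]], 'T_tool_cam': [[-0.0, -0.959, -0.285, 0.073], [1.0, 0.0, -0.002, -0.002], [0.002, -0.285, 0.959, -0.142], [0.0, 0.0, 0.0, 1.0]]}
```

View pics/top0.png

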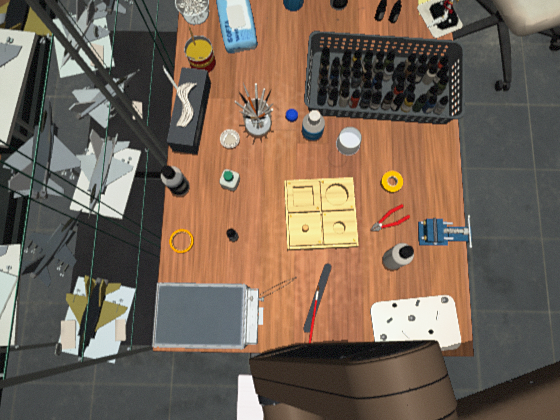

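View pics/scene0.png

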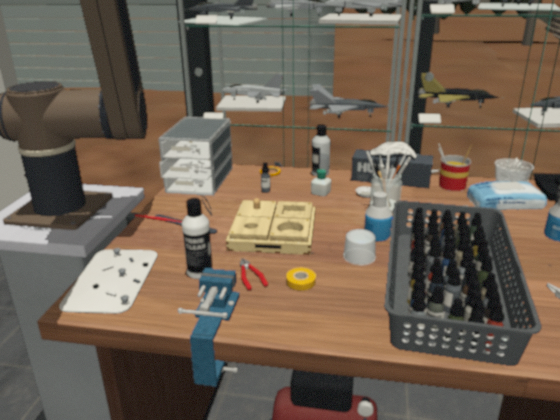

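The top view shows the caddy centred at about (321,213): square hole upper left, large round upper right, spindle lower left, small round lower right. Black-label bottles are at (173,178) and (398,257), glue (230,180), dropper (232,235), wide tape (392,181), narrow tape (181,240). In the scene view the bottles are at (197,240) and (320,150).

```bash
cat > h.py <<'E'
import numpy as np,cv2
def load(n): return dict(np.load(n))
def ray(r,uv):
    p=np.linalg.inv(r["K"])@[uv[0],uv[1],1]; R=cv2.Rodrigues(r["rvec"])[0]
    return -R.T@np.ravel(r["tvec"]), R.T@p
def plane(r,uv,z):
    c,d=ray(r,uv); return c+d*(z-c[2])/d[2]
def proj(r,P): return cv2.projectPoints(np.float64(P).reshape(-1,1,3),r["rvec"],r["tvec"],r["K"],None)[0].reshape(-1,2)
E
python3 - <<'E'
from h import *
t=load("top0.npz");s=load("scene0.npz");im=t["color"]
def crop(im,x,y,w,h,f): return cv2.resize(im[y:y+h,x:x+w],None,fx=f,fy=f,interpolation=cv2.INTER_CUBIC)
a=crop(im,280,172,82,82,4.87)[:399,:399];b=crop(im,152,155,100,100,4)[:399,:399]
c=crop(im,366,160,66,116,3)[:300,:198]
d=crop(s["color"],165,190,66,100,3)
e=crop(s["color"],245,110,100,100,3)
W=np.zeros((600,800,3),np.uint8);
A=cv2.resize(a,(300,300));B=cv2.resize(b,(300,300))
W[:300,:300]=A;W[:300,300:600]=B;W[:300,600:798]=c;W[300:600,:198]=d;W[300:600,200:500]=e
cv2.imwrite("pics/mont.png",W)
hsv=cv2.cvtColor(im,cv2.COLOR_BGR2HSV)
def comps(m,n):
    k,l,st,ce=cv2.connectedComponentsWithStats(m)
    for i in range(1,k):
        if st[i,4]>40: print(n,st[i],ce[i].round(1),plane(t,ce[i],.01).round(3))
comps(cv2.inRange(hsv,(22,170,120),(32,255,255)),"yel")
m=cv2.inRange(hsv,(18,60,120),(30,170,255));comps(m,"ply")
comps(cv2.inRange(hsv,(0,0,0),(180,255,50))[150:280,150:440],"blk(-150,-150)")
E
```

```text
yel [186  40  25  20 351] [198.5  49.1] [1.003 0.301 0.01 ]
yel [382 171  21  21 227] [392.  181.2] [ 0.633 -0.224  0.01 ]
ply [ 0  3  8 11 56] [3.3 8.3] [1.121 0.86  0.01 ]
ply [ 24   7  28  28 361] [35.6 24.4] [1.071 0.762 0.01 ]
ply [186  52  25   9  56] [197.8  57.5] [0.977 0.301 0.01 ]
ply [ 284  177   75   73 4710] [320.3 213.2] [ 0.544 -0.037  0.01 ]
ply [106 283  15  11 101] [111.9 287.5] [0.348 0.476 0.01 ]
ply [ 66 290  22  35 371] [ 77.  304.5] [0.305 0.558 0.01 ]
ply [ 95 300  32  31 422] [109.6 312.6] [0.287 0.476 0.01 ]
blk(-150,-150) [ 5  0 12 13 59] [10.9  5.5] [1.13 0.84 0.01]
blk(-150,-150) [23  0 25  4 63] [37.2  1. ] [1.146 0.767 0.01 ]
blk(-150,-150) [   0    3   25  127 1470] [ 6.3 60.4] [0.959 0.827 0.01 ]
blk(-150,-150) [ 18  28  21  17 138] [29.6 38. ] [1.029 0.773 0.01 ]
blk(-150,-150) [77 79 10  9 63] [81.1 83.1] [0.895 0.614 0.01 ]
blk(-150,-150) [249  96  14  12 129] [255.7 101.4] [0.85  0.138 0.01 ]
```

View pics/mont.png

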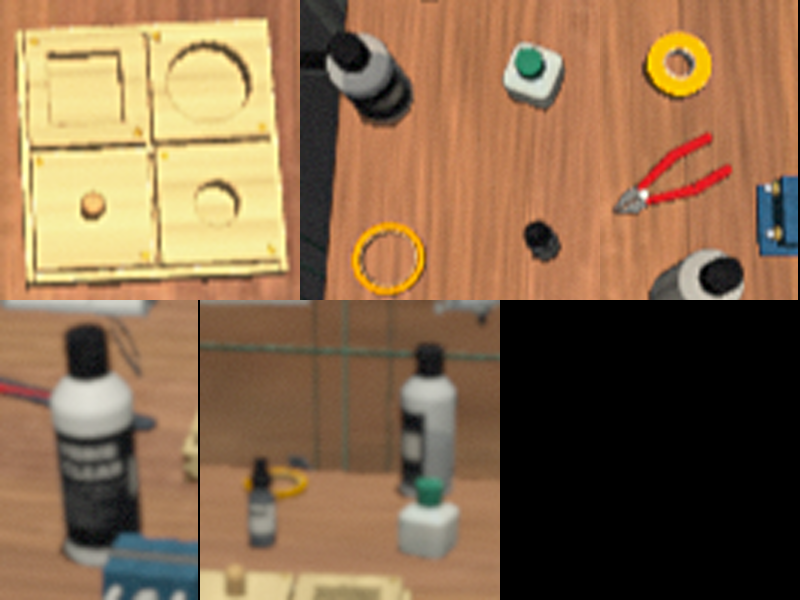

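The montage shows the caddy (holes at about square (86,88), round (210,83), spindle top (93,200), small hole (217,202)), then the glue, dropper, tapes and both bottles clearly. I'll triangulate from these points.

```bash
cat > m.py <<'E'
from h import *
t=load("top0.npz");s=load("scene0.npz")
A=lambda x,y:(280+x*82/300,172+y*82/300)
B=lambda x,y:(152+(x-300)/3,155+y/3)
C=lambda x,y:(366+(x-600)/3,160+y/3)
D=lambda x,y:(165+x/3,190+(y-300)/3)
E=lambda x,y:(245+(x-200)/3,110+(y-300)/3)
def tri(a,b):
    c1,d1=ray(t,a);c2,d2=ray(s,b)
    k=np.linalg.lstsq(np.c_[d1,-d2],c2-c1,rcond=None)[0]
    p,q=c1+k[0]*d1,c2+k[1]*d2
    return ((p+q)/2).round(4),np.linalg.norm(p-q).round(4)
print("left bottle",tri(B(349,50),E(430,348)))
print("right bottle",tri(C(719,275),D(87,331)))
print("glue",tri(B(530,62),E(430,482)),plane(t,B(530,62),.062))
print("dropper",tri(B(540,234),E(262,461)),plane(t,B(540,234),.082))
for n,p,z in(("sq",(86,88),.039),("lr",(210,83),.039),("spin",(93,200),.061),("sr",(217,202),.039),
  ("c1",(17,32),.039),("c2",(270,20),.039),("c3",(285,268),.039),("c4",(28,280),.039)): print(n,plane(t,A(*p),z).round(4))
print("wide",plane(t,(392,181.2),.016));print("narrow",plane(t,B(389,258),.008))
print("gluecorners",[plane(t,B(*p),.041).round(3) for p in((514,44),(562,55),(548,99),(504,86))])
E
python3 m.py
```

```text
left bottle (array([0.6112, 0.325 , 0.1409]), np.float64(0.0058))
right bottle (array([ 0.4312, -0.2151,  0.1547]), np.float64(0.0034))
glue (array([0.6269, 0.1949, 0.0622]), np.float64(0.0049)) [0.624424   0.19436171 0.062     ]
dropper (array([0.4816, 0.1792, 0.0791]), np.float64(0.0088)) [0.47679884 0.17750486 0.082     ]
sq [0.5813 0.0069 0.039 ]
lr [ 0.5864 -0.0784  0.039 ]
spin [0.4991 0.0023 0.061 ]
sr [ 0.5033 -0.0826  0.039 ]
c1 [0.6204 0.0551 0.039 ]
c2 [ 0.6322 -0.1203  0.039 ]
c3 [ 0.459 -0.128  0.039]
c4 [0.4479 0.0445 0.039 ]
wide [ 0.63077383 -0.22222206  0.016     ]
narrow [0.46657206 0.31247618 0.008     ]
gluecorners [array([0.646, 0.211, 0.041]), array([0.637, 0.17 , 0.041]), array([0.599, 0.181, 0.041]), array([0.609, 0.218, 0.041])]
```

Triangulation puts the right bottle's top at 0.155 m, so it is the tall one, and the left bottle's at 0.141 m. The caddy yaw is about 3.3° and the glue's about -13°. Next I'll look at the caddy from close up with the wrist camera.

```bash
cat > mv.py <<'E'
import sys,numpy as np
from scipy.spatial.transform import Rotation as R
from plant import telemetry
s=telemetry.get_state();p=np.array(s["eef_pos"]);q=R.from_quat(s["tcp_rot"])
def tgt(yaw):
    c,n=np.cos(np.radians(yaw)),np.sin(np.radians(yaw))
    return R.from_matrix(np.array([[c,n,0],[n,-c,0],[0,0,-1]]))
x,y,z,yaw=map(float,sys.argv[1:5])
print("t",round(s["time"],2),"pos",p.round(4),"yaw",np.degrees(np.arctan2(*q.as_matrix()[[1,0],0])).round(2))
print("shift cm",(q.inv().apply(np.array([x,y,z])-p)*100).round(2),"turn",np.degrees((q.inv()*tgt(yaw)).as_rotvec()).round(2))
E
python3 mv.py .5425 -.007 .24 90; sed -n '1,3p' m.py >/dev/null
python3 - <<'E'
from m import *
print(plane(t,C(719,275),.158),plane(t,B(349,50),.143))
E
```

```text
t 0.15 pos [ 0.2664 -0.6197  0.2302] yaw 23.25
shift cm [ 49.56 -45.39  -0.88] turn [ -0.08  -0.08 -66.75]
left bottle (array([0.6112, 0.325 , 0.1409]), np.float64(0.0058))
right bottle (array([ 0.4312, -0.2151,  0.1547]), np.float64(0.0034))
glue (array([0.6269, 0.1949, 0.0622]), np.float64(0.0049)) [0.624424   0.19436171 0.062     ]
dropper (array([0.4816, 0.1792, 0.0791]), np.float64(0.0088)) [0.47679884 0.17750486 0.082     ]
sq [0.5813 0.0069 0.039 ]
lr [ 0.5864 -0.0784  0.039 ]
spin [0.4991 0.0023 0.061 ]
sr [ 0.5033 -0.0826  0.039 ]
c1 [0.6204 0.0551 0.039 ]
c2 [ 0.6322 -0.1203  0.039 ]
c3 [ 0.459 -0.128  0.039]
c4 [0.4479 0.0445 0.039 ]
wide [ 0.63077383 -0.22222206  0.016     ]
narrow [0.46657206 0.31247618 0.008     ]
gluecorners [array([0.646, 0.211, 0.041]), array([0.637, 0.17 , 0.041]), array([0.599, 0.181, 0.041]), array([0.609, 0.218, 0.041])]
[ 0.42917557 -0.21482957  0.158     ] [0.60754248 0.32360749 0.143     ]
```

Emit:
arm_command(
  series=[49.6,-45.4,-2,0,0,-67,0,49.6,-45.4,-2,0,0,-67,0,49.6,-45.4,-2,0,0,-67,0,49.6,-45.4,-2,0,0,-67,0,49.6,-45.4,-2,0,0,-67,0,49.6,-45.4,-2,0,0,-67,0,49.6,-45.4,-2,0,0,-67,0,49.6,-45.4,-2,0,0,-67,0,49.6,-45.4,-2,0,0,-67,0,49.6,-45.4,-2,0,0,-67,0],
)

```text
time: 0.98
eef_pos: [0.438, -0.2385, 0.2436]
tcp_rot: [0.704, 0.71, 0.0, 0.0]
contact_force: [1.0, -1.0, 0.3]
opening: 0.997
finger_force: 0.0
```

```bash
python3 mv.py .5425 -.007 .24 90
```

```text
t 0.98 pos [ 0.438  -0.2385  0.2436] yaw 90.51
shift cm [23.05 10.66  0.37] turn [ 0.01 -0.    0.51]
```

Emit:
arm_command(
  series=[23,10.6,0.4,0,0,0,0,23,10.6,0.4,0,0,0,0,23,10.6,0.4,0,0,0,0,23,10.6,0.4,0,0,0,0,23,10.6,0.4,0,0,0,0,23,10.6,0.4,0,0,0,0,23,10.6,0.4,0,0,0,0,23,10.6,0.4,0,0,0,0,23,10.6,0.4,0,0,0,0,23,10.6,0.4,0,0,0,0],
)

```text
time: 1.82
eef_pos: [0.5423, -0.0111, 0.2394]
tcp_rot: [0.706, 0.708, -0.0, -0.0]
contact_force: [0.0, 0.4, -0.1]
opening: 1.003
finger_force: 0.0
```

```bash
cat > wr.py <<'E'
import sys,numpy as np,cv2
from scipy.spatial.transform import Rotation as R
def snap(n):
    from plant import telemetry,vision
    s=telemetry.get_state();r=vision.read_camera("wrist")
    T=np.eye(4);T[:3,:3]=R.from_quat(s["tcp_rot"]).as_matrix();T[:3,3]=s["eef_pos"]
    M=np.linalg.inv(T@r["T_tool_cam"])
    d=dict(color=r["color"],K=r["K"],rvec=cv2.Rodrigues(M[:3,:3])[0].ravel(),tvec=M[:3,3])
    np.savez(n+".npz",**d);cv2.imwrite(f"pics/{n}.png",r["color"]);print(s["time"],np.round(s["eef_pos"],4),np.round(s["dq"],3))
    return d
if __name__=="__main__": snap(sys.argv[1])
E
python3 wr.py w1
```

```text
1.8167 [ 0.5423 -0.0111  0.2394] [-0.016 -0.006  0.001  0.002  0.001  0.002]
```

View pics/w1.png

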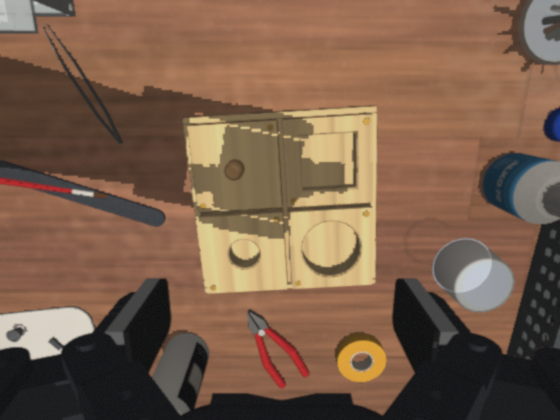

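The wrist view shows the caddy with spindle at (234,170), square hole (328,160), small hole (245,253), large hole (331,247), and the wide tape at (361,359). I'll enlarge it for exact edges.

Run:
```python
import cv2
im=cv2.imread("pics/w1.png")[100:300,180:380]
l=cv2.createCLAHE(3,(4,4));g=cv2.cvtColor(im,cv2.COLOR_BGR2LAB);g[...,0]=l.apply(g[...,0])
cv2.imwrite("pics/w1c.png",cv2.resize(cv2.cvtColor(g,cv2.COLOR_LAB2BGR),None,fx=3,fy=3,interpolation=cv2.INTER_CUBIC))
```

```text
(no output)
```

View pics/w1c.png

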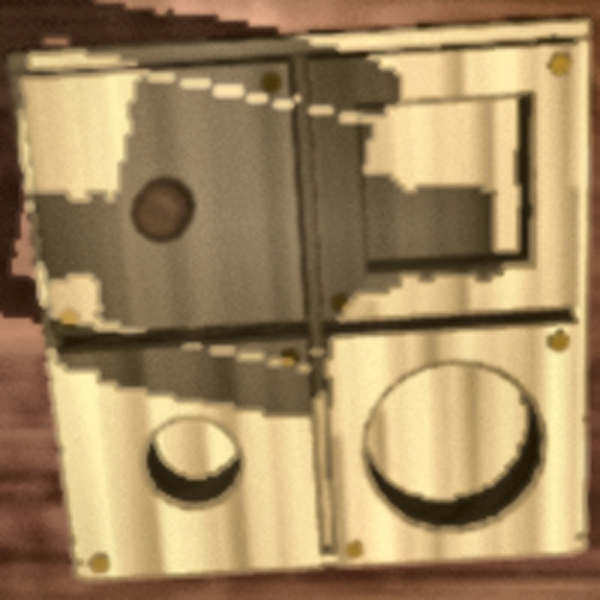

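Enlarged: large hole centre (455,445), small hole (194.5,462), square hole (448,183), spindle top (163,209).

Run:
```python
from h import *
w=load("w1.npz")
f=lambda x,y:(180+x/3-.33,100+y/3-.33)
P={n:plane(w,f(*p),z) for n,p,z in(("sq",(448,183),.039),("lr",(455,445),.039),("spin",(163,209),.061),("sr",(194.5,462),.039))}
for n in P: print(n,P[n].round(4))
for a,b in(("sq","lr"),("spin","sr"),("lr","sr"),("sq","spin")): d=P[a]-P[b];print(a,b,np.hypot(d[0],d[1]).round(4),np.degrees(np.arctan2(d[1],d[0])).round(2))
m=cv2.inRange(cv2.cvtColor(w["color"],cv2.COLOR_BGR2HSV),(20,170,90),(32,255,255))[320:400,320:400]
c=max(cv2.findContours(m,0,1)[0],key=cv2.contourArea);e=cv2.fitEllipse(cv2.convexHull(c));print(e,plane(w,(e[0][0]+320,e[0][1]+320),.010).round(4))
```

```text
sq [0.585  0.0125 0.039 ]
lr [ 0.5905 -0.072   0.039 ]
spin [0.5016 0.0081 0.061 ]
sr [ 0.5063 -0.0782  0.039 ]
sq lr 0.0847 93.74
spin sr 0.0865 93.14
lr sr 0.0844 4.21
sq spin 0.0835 3.02Traceback (most recent call last):
  File "<stdin>", line 8, in <module>
cv2.error: OpenCV(4.12.0) /io/opencv/modules/imgproc/src/shapedescr.cpp:361: error: (-201:Incorrect size of input array) There should be at least 5 points to fit the ellipse in function 'fitEllipseNoDirect'
```

Wrist and top cameras disagree by about 6 mm, so I'll take a second wrist view from another yaw to separate out the camera offset.

```bash
python3 mv.py .577 -.033 .24 0
```

```text
t 1.87 pos [ 0.5423 -0.0114  0.2396] yaw 90.14
shift cm [-2.17  3.46 -0.04] turn [-1.000e-02  3.000e-02  9.014e+01]
```

Emit:
arm_command(
  series=[-2.2,3.5,0,0,0,90,0,-2.2,3.5,0,0,0,90,0,-2.2,3.5,0,0,0,90,0,-2.2,3.5,0,0,0,90,0,-2.2,3.5,0,0,0,90,0,-2.2,3.5,0,0,0,90,0,-2.2,3.5,0,0,0,90,0,-2.2,3.5,0,0,0,90,0,-2.2,3.5,0,0,0,90,0,-2.2,3.5,0,0,0,90,0],
)

```text
time: 2.7
eef_pos: [0.5774, -0.0338, 0.2398]
tcp_rot: [0.988, 0.157, -0.0, 0.0]
contact_force: [-0.7, 0.1, -0.1]
opening: 1.002
finger_force: 0.0
```

```bash
python3 mv.py .577 -.033 .24 0
```

```text
t 2.7 pos [ 0.5774 -0.0338  0.2398] yaw 18.11
shift cm [-0.01 -0.08 -0.02] turn [1.000e-02 0.000e+00 1.811e+01]
```

Emit:
arm_command(
  series=[0,0,0,0,0,18,0,0,0,0,0,0,18,0,0,0,0,0,0,18,0,0,0,0,0,0,18,0,0,0,0,0,0,18,0],
)

```text
time: 3.12
eef_pos: [0.5775, -0.0333, 0.2398]
tcp_rot: [1.0, 0.005, 0.0, 0.0]
contact_force: [-0.3, -0.3, 0.7]
opening: 1.003
finger_force: 0.0
```

```bash
python3 wr.py w2
python3 - <<'E'
import cv2
from h import *
w=load("w2.npz")
c=proj(w,[.544,-.033,.039])[0].astype(int);x,y=c-100;print(x,y,c)
x,y=max(x,0),max(y,0)
im=w["color"][y:y+200,x:x+200]
l=cv2.createCLAHE(3,(4,4));g=cv2.cvtColor(im,cv2.COLOR_BGR2LAB);g[...,0]=l.apply(g[...,0])
cv2.imwrite("pics/w2c.png",cv2.resize(cv2.cvtColor(g,cv2.COLOR_LAB2BGR),None,fx=3,fy=3,interpolation=cv2.INTER_CUBIC))
E
```

```text
3.1167 [ 0.5775 -0.0333  0.2398] [ 0.008  0.003 -0.002  0.     0.001 -0.003]
182 118 [282 218]
```

View pics/w2c.png

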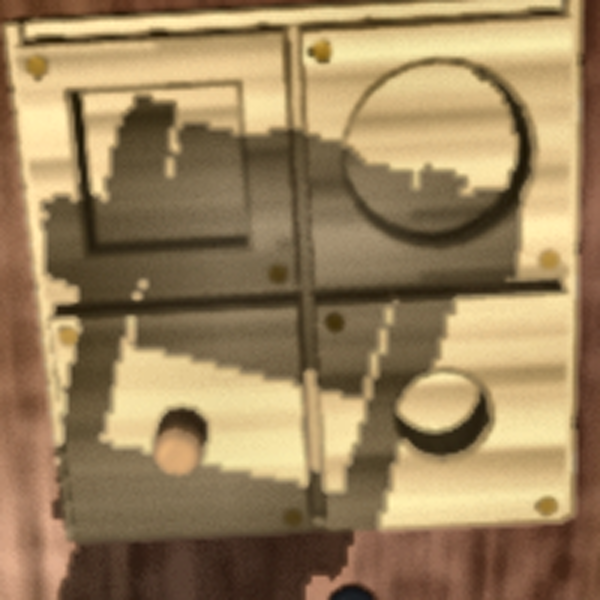

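Second view: large hole (439.5,151.5), small hole (443.5,411), square hole (161,166), spindle top (178,453).

Run:
```python
from h import *
w1=load("w1.npz");w2=load("w2.npz")
f=lambda x,y:(180+x/3-.33,100+y/3-.33)
g=lambda x,y:(182+x/3-.33,118+y/3-.33)
N=["sq","lr","spin","sr"];Z=[.039,.039,.061,.039]
A=np.array([plane(w1,f(*p),z) for p,z in zip([(448,183),(455,445),(163,209),(194.5,462)],Z)])[:,:2]
B=np.array([plane(w2,g(*p),z) for p,z in zip([(161,166),(439.5,151.5),(178,453),(443.5,411)],Z)])[:,:2]
print(B.round(4));print((A-B).round(4))
# err in tool xy e: world err = M(yaw) e, M=[[c,s],[s,-c]]
M=lambda y:np.array([[np.cos(y),np.sin(y)],[np.sin(y),-np.cos(y)]])
M1,M2=M(np.radians(90.14)),M(0)
e=np.linalg.solve(M1-M2,(A-B).mean(0));print("e",e.round(4))
P=(A-M1@e+B-M2@e)/2;print(P.round(4))
# fit square lattice of 85 mm? 
L=np.array([[1,1],[1,-1],[-1,1],[-1,-1]])/2
c=P.mean(0);H=L.T@(P-c);U,S,V=np.linalg.svd(H);Rm=V.T@U.T;k=S.sum()/(L**2).sum()
print("centre",c.round(4),"yaw",np.degrees(np.arctan2(Rm[1,0],Rm[0,0])),"pitch",k);print((c+k*L@Rm.T).round(4))
```

```text
[[ 0.5869  0.011 ]
 [ 0.5922 -0.0737]
 [ 0.5017  0.0052]
 [ 0.5073 -0.0789]]
[[-0.0018  0.0016]
 [-0.0017  0.0017]
 [-0.0001  0.0029]
 [-0.001   0.0007]]
e [0.0014 0.0003]
[[ 0.5851  0.0112]
 [ 0.5905 -0.0735]
 [ 0.5008  0.0061]
 [ 0.506  -0.0791]]
centre [ 0.5456 -0.0338] yaw 3.6151099287286543 pitch 0.08483668697665986
[[ 0.5853  0.0112]
 [ 0.5906 -0.0735]
 [ 0.5006  0.0058]
 [ 0.5059 -0.0788]]
```

Camera offset solved (1.4 mm), and the seats form a consistent 85 mm lattice at yaw 3.6°. Now to the glue bottle.

```bash
python3 mv.py .628 .199 .17 -13.5
```

```text
t 3.17 pos [ 0.5776 -0.033   0.2398] yaw 0.62
shift cm [  5.29 -23.15   6.98] turn [ 0.   -0.   14.12]
```

Emit:
arm_command(
  series=[5.3,-23.2,7,0,0,14,0,5.3,-23.2,7,0,0,14,0,5.3,-23.2,7,0,0,14,0,5.3,-23.2,7,0,0,14,0,5.3,-23.2,7,0,0,14,0,5.3,-23.2,7,0,0,14,0,5.3,-23.2,7,0,0,14,0,5.3,-23.2,7,0,0,14,0,5.3,-23.2,7,0,0,14,0],
)

```text
time: 3.92
eef_pos: [0.6283, 0.2003, 0.1695]
tcp_rot: [0.993, -0.116, -0.0, 0.0]
contact_force: [0.2, -0.1, -0.0]
opening: 0.998
finger_force: 0.0
```

```bash
python3 wr.py w3
python3 - <<'E'
from h import *
w=load("w3.npz")
c=proj(w,[.628,.199,.04])[0].astype(int);x,y=np.clip(c-90,0,[380,240]);print(x,y)
cv2.imwrite("pics/w3c.png",cv2.resize(w["color"][y:y+180,x:x+180],None,fx=3,fy=3,interpolation=cv2.INTER_CUBIC))
E
```

```text
3.9167 [0.6283 0.2003 0.1695] [-0.028 -0.024 -0.001  0.    -0.     0.005]
195 112
```

View pics/w3c.png

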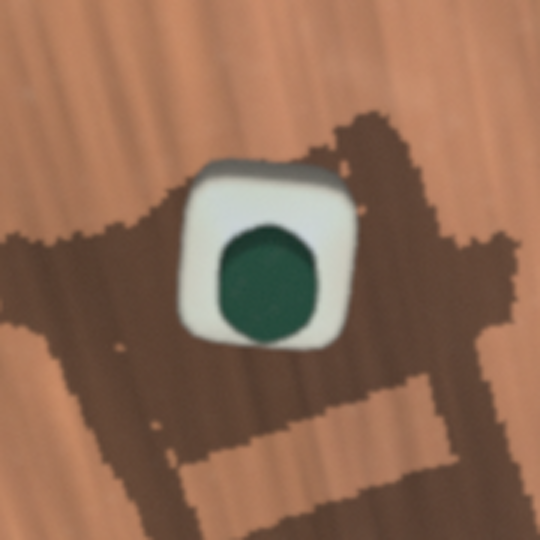

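The glue's white body spans (180..357, 165..350) in the crop with the green cap top at (268,293); it is turned about 5° relative to the gripper.

```bash
cat >> h.py <<'E'
def fix(P,yaw):
    y=np.radians(yaw);M=np.array([[np.cos(y),np.sin(y)],[np.sin(y),-np.cos(y)]]);P=np.array(P,float);P[:2]-=M@[.0014,.0003];return P
E
python3 - <<'E'
from h import *
w=load("w3.npz");f=lambda x,y:(195+x/3-.33,112+y/3-.33)
W=lambda p,z:fix(plane(w,f(*p),z),-13.5)
print("cap",W((268,293),.062).round(4))
lt,lb,rt,rb,bl,br=[W(p,.038) for p in((192,195),(180,325),(357,205),(342,335),(205,344),(325,350))]
a=lambda u,v:np.degrees(np.arctan2(*(v-u)[[1,0]])).round(1)
print(a(lb,lt),a(rb,rt),a(br,bl)-90,(0.25*(lt+lb+rt+rb)).round(4),np.linalg.norm(rt-lt),np.linalg.norm(rb-lb))
E
python3 mv.py .628 .199 .019 -18
```

```text
cap [0.6281 0.2007 0.062 ]
-19.5 -18.4 -16.299999999999997 [0.6282 0.2005 0.038 ] 0.04037818193995383 0.04100676741777871
t 3.97 pos [0.6285 0.1997 0.1701] yaw -13.38
shift cm [-0.05  0.07 15.11] turn [ 0.01 -0.04  4.62]
```

Emit:
arm_command(
  series=[-0.05,-0.1,8,0,0,4.8,0,-0.05,-0.1,12,0,0,4.8,0,-0.05,-0.1,15.1,0,0,4.8,0,-0.05,-0.1,15.1,0,0,4.8,0,-0.05,-0.1,15.1,0,0,4.8,0,-0.05,-0.1,15.1,0,0,4.8,0.7,-0.05,-0.1,15.1,0,0,4.8,0.7,-0.05,-0.1,15.1,0,0,4.8,0.7,-0.05,-0.1,15.1,0,0,4.8,0.7,-0.05,-0.1,15.1,0,0,4.8,0.7],
  force=30,
)

```text
time: 4.8
eef_pos: [0.6308, 0.2017, 0.0228]
tcp_rot: [0.987, -0.158, 0.003, -0.001]
contact_force: [-0.3, -2.3, 6.8]
opening: 0.482
finger_force: 31.1
```

Emit:
arm_command(
  series=[0,0,0,0,0,0,0.7,0,0,0,0,0,0,0.7,0,0,0,0,0,0,0.7,0,0,0,0,0,0,0.7],
)

```text
time: 5.13
eef_pos: [0.6308, 0.2017, 0.0228]
tcp_rot: [0.987, -0.158, 0.003, -0.001]
contact_force: [-1.4, -2.0, 6.1]
opening: 0.48
finger_force: 31.1
```

```bash
python3 mv.py .5853 .0112 .13 3.6
```

```text
t 5.13 pos [0.6308 0.2017 0.0228] yaw -18.15
shift cm [  1.68  19.5  -10.75] turn [ -0.05  -0.37 -21.75]
```

Emit:
arm_command(
  series=[0,0,-4,0,0,0,0.7,0,0,-8,0,0,0,0.7,1.7,19.5,-11.1,0,0,-21.8,0.7,1.7,19.5,-11.1,0,0,-21.8,0.7,1.7,19.5,-11.1,0,0,-21.8,0.7,1.7,19.5,-11.1,0,0,-21.8,0.7,1.7,19.5,-11.1,0,0,-21.8,0.7,1.7,19.5,-11.1,0,0,-21.8,0.7,1.7,19.5,-11.1,0,0,-21.8,0.7,1.7,19.5,-11.1,0,0,-21.8,0.7],
)

```text
time: 5.97
eef_pos: [0.5837, 0.0114, 0.1306]
tcp_rot: [1.0, 0.031, 0.001, -0.0]
contact_force: [-0.8, -0.3, 0.2]
opening: 0.489
finger_force: 30.9
```

```bash
python3 wr.py w4; python3 mv.py .5853 .0112 .13 3.6
python3 - <<'E'
from h import *
from scipy.spatial.transform import Rotation as R
w=load("w4.npz")
m=cv2.inRange(cv2.cvtColor(w["color"],cv2.COLOR_BGR2HSV),(60,80,20),(95,255,255))
k,l,st,ce=cv2.connectedComponentsWithStats(m);i=1+st[1:,4].argmax();print(st[i])
E
```

```text
5.9667 [0.5837 0.0114 0.1306] [ 0.027  0.018  0.001 -0.003 -0.    -0.003]
t 6.02 pos [0.5835 0.012  0.1301] yaw 3.66
shift cm [0.17 0.09 0.01] turn [-0.02 -0.04  0.06]
[ 247  280   70   92 5216]
```

View pics/w4.png

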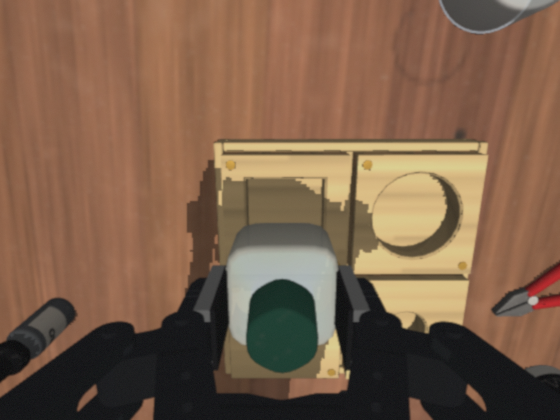

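The glue hangs square between the pads, with its cap disc at about (282,337). I'll compute the in-hand offset.

Run:
```python
from h import *
w=load("w4.npz")
for h in(.0392,.043): P=fix(plane(w,(281.7,336.5),.1306+h),3.6);print(P.round(4),(P-[.5836,.0117,.1306]).round(4))
R=cv2.Rodrigues(w["rvec"])[0];print((R@P+w["tvec"]))
P=plane(w,(281.7,336.5),.1306+.0392);print("width",70/378.8*(R@P+w["tvec"])[2])
```

```text
[0.5842 0.0134 0.1698] [0.0006 0.0017 0.0392]
[0.5868 0.0135 0.1736] [0.0032 0.0018 0.043 ]
[-0.00014913  0.03818772  0.11461399]
width 0.02191615675058464
```

Emit:
arm_command(
  series=[0.12,0.08,3.5,0,0,0,0.7,0.12,0.08,6.2,0,0,0,0.7,0.12,0.08,6.2,0,0,0,0.7,0.12,0.08,6.8,0,0,0,0.7,0.12,0.08,7.2,0,0,0,0.7,0.12,0.08,7.6,0,0,0,0.7,0.12,0.08,8,0,0,0,0.7,0.12,0.08,8.3,0,0,0,0.7,0.12,0.08,8.3,0,0,0,0.7],
)

```text
time: 6.77
eef_pos: [0.5846, 0.0105, 0.0467]
tcp_rot: [0.999, 0.032, -0.0, -0.0]
contact_force: [0.2, -0.5, -1.1]
opening: 0.486
finger_force: 30.9
```

Emit:
arm_command(
  series=[0,0,0.1,0,0,0,0.7,0,0,0.1,0,0,0,0.1,0,0,0.1,0,0,0,0.1,0,0,0.1,0,0,0,0.1,0,0,0.1,0,0,0,0.1,0,0,-4,0,0,0,0.1,0,0,-8,0,0,0,0.1,0,0,-12,0,0,0,0.1,0,0,-12,0,0,0,0.1],
)

```text
time: 7.52
eef_pos: [0.5902, 0.0097, 0.1773]
tcp_rot: [0.999, 0.032, 0.009, 0.002]
contact_force: [2.3, -0.5, 0.7]
opening: 0.9
finger_force: 0.0
```

```bash
python3 wr.py w5; python3 mv.py .481 .183 .19 3.6
python3 - <<'E'
from h import *
w=load("w5.npz")
c=w["color"][100:400,120:460];cv2.imwrite("pics/w5c.png",cv2.resize(c,None,fx=2,fy=2))
m=cv2.inRange(cv2.cvtColor(w["color"],cv2.COLOR_BGR2HSV),(60,80,20),(95,255,255))
k,l,st,ce=cv2.connectedComponentsWithStats(m);i=1+st[1:,4].argmax();x,y,W,H,_=st[i];print(st[i])
for h in(.085,.101):print(fix(plane(w,(x+W/2-.5,y+H-W/2-.5),h),3.6).round(4))
E
```

```text
7.5167 [0.5902 0.0097 0.1773] [-0.003  0.055  0.064 -0.002 -0.086  0.001]
t 7.57 pos [0.5884 0.0099 0.1735] yaw 3.64
shift cm [ -9.6  -17.95  -1.82] turn [ 0.16 -0.71  0.04]
[ 264  206   32   40 1050]
[0.5827 0.0124 0.085 ]
[0.5878 0.0126 0.101 ]
```

View pics/w5c.png

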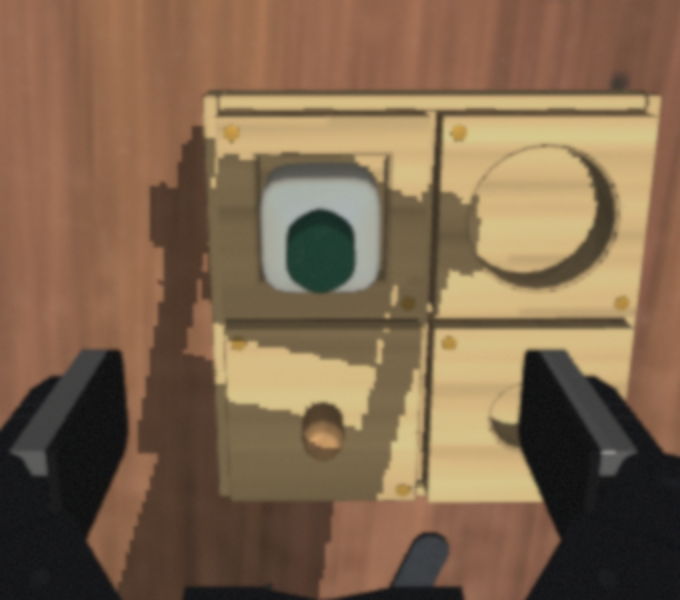

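Glue sits in the square hole with its cap at (320,265) in the crop. Now the dropper.

```bash
python3 - <<'E'
from h import *
t=load("top0.npz")
for p in((248,285),(257,290),(248,345)):print(plane(t,p,.0).round(3),plane(t,p,.13).round(3))
s=load("scene0.npz")
print(proj(s,[[.36,.13,0],[.36,.13,.13]]))
E
python3 mv.py .481 .183 .19 3.6
```

```text
[0.36  0.142 0.   ] [0.352 0.131 0.13 ]
[0.348 0.119 0.   ] [0.342 0.111 0.13 ]
[0.216 0.137 0.   ] [0.224 0.127 0.13 ]
[[215.11259494 196.87418045]
 [211.68161777 149.45870894]]
t 7.57 pos [0.5884 0.0099 0.1735] yaw 3.64
shift cm [ -9.6  -17.95  -1.82] turn [ 0.16 -0.71  0.04]
```

Emit:
arm_command(
  series=[-9.3,-17.9,-0.3,0,0,0,0,-9.3,-17.9,-0.3,0,0,0,0,-9.3,-17.9,-0.3,0,0,0,0,-9.3,-17.9,-0.3,0,0,0,0,-9.3,-17.9,-0.3,0,0,0,0,-9.3,-17.9,-0.3,0,0,0,0,-9.3,-17.9,-0.3,0,0,0,0,-9.3,-17.9,-0.3,0,0,0,0,-9.3,-17.9,-0.3,0,0,0,0],
)

```text
time: 8.32
eef_pos: [0.4809, 0.1824, 0.1693]
tcp_rot: [1.0, 0.031, -0.0, 0.0]
contact_force: [0.4, 0.3, -0.0]
opening: 1.003
finger_force: 0.0
```

```bash
python3 wr.py w6
python3 - <<'E'
from h import *
w=load("w6.npz")
c=proj(w,[.481,.183,.06])[0].astype(int);x,y=np.clip(c-100,0,[360,220]);print(x,y)
cv2.imwrite("pics/w6c.png",cv2.resize(w["color"][y:y+200,x:x+200],None,fx=3,fy=3,interpolation=cv2.INTER_CUBIC))
E
```

```text
8.3167 [0.4809 0.1824 0.1693] [-0.012  0.002 -0.005  0.002  0.001 -0.001]
183 110
```

View pics/w6c.png

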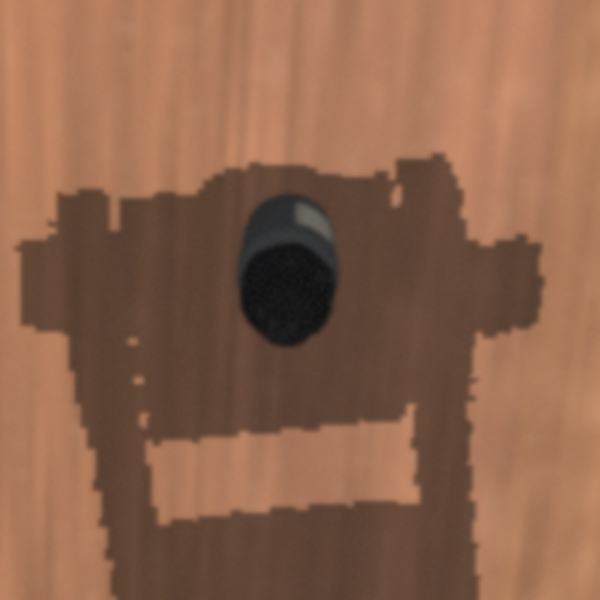

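The dropper's black cap top is at about (287.5,297) in the crop.

```bash
python3 - <<'E'
from h import *
w=load("w6.npz")
print(fix(plane(w,(183+287.5/3-.33,110+297/3-.33),.082),3.6))
E
python3 mv.py .481 .183 .03 3.6
```

```text
[0.48718531 0.18678012 0.082     ]
t 8.37 pos [0.4811 0.1822 0.1694] yaw 3.53
shift cm [ 0.   -0.08 13.94] turn [ 0.01  0.02 -0.07]
```

Emit:
arm_command(
  series=[0.65,-0.32,4,0,0,0,0,0.65,-0.32,8,0,0,0,0,0.65,-0.32,12,0,0,0,0.2,0.65,-0.32,13.9,0,0,0,0.3,0.65,-0.32,13.9,0,0,0,0.4,0.65,-0.32,13.9,0,0,0,0.5,0.65,-0.32,13.9,0,0,0,0.9,0.65,-0.32,13.9,0,0,0,0.9,0.65,-0.32,13.9,0,0,0,0.9,0.65,-0.32,13.9,0,0,0,0.9],
  force=20,
)

```text
time: 9.2
eef_pos: [0.4885, 0.187, 0.0328]
tcp_rot: [0.999, 0.032, 0.002, -0.0]
contact_force: [-0.6, -0.2, 4.0]
opening: 0.285
finger_force: 21.3
```

Emit:
arm_command(
  series=[0,0,0,0,0,0,0.9,0,0,0,0,0,0,0.9,0,0,0,0,0,0,0.9,0,0,0,0,0,0,0.9],
)

```text
time: 9.53
eef_pos: [0.4886, 0.187, 0.0328]
tcp_rot: [0.999, 0.032, 0.002, -0.0]
contact_force: [1.1, -1.3, 6.2]
opening: 0.284
finger_force: 21.5
```

```bash
python3 mv.py .5059 -.0788 .14 3.6
```

```text
t 9.53 pos [0.4886 0.187  0.0328] yaw 3.65
shift cm [  0.08  26.64 -10.72] turn [-0.   -0.23  0.05]
```

Emit:
arm_command(
  series=[0,0,-4,0,0,0,0.9,0,0,-8,0,0,0,0.9,0.15,26.6,-11,0,0,0,0.9,0.15,26.6,-11,0,0,0,0.9,0.15,26.6,-11,0,0,0,0.9,0.15,26.6,-11,0,0,0,0.9,0.15,26.6,-11,0,0,0,0.9,0.15,26.6,-11,0,0,0,0.9,0.15,26.6,-11,0,0,0,0.9,0.15,26.6,-11,0,0,0,0.9],
)

```text
time: 10.37
eef_pos: [0.5058, -0.0823, 0.1418]
tcp_rot: [1.0, 0.029, 0.001, 0.001]
contact_force: [-0.3, -0.0, -1.1]
opening: 0.283
finger_force: 21.1
```

Emit:
arm_command(
  series=[0,0,0,0,0,0,0.9,0,0,0,0,0,0,0.9,0,0,0,0,0,0,0.9],
)

```text
time: 10.62
eef_pos: [0.5046, -0.0771, 0.1402]
tcp_rot: [0.999, 0.033, -0.001, -0.0]
contact_force: [-0.8, -0.3, -0.4]
opening: 0.285
finger_force: 21.1
```

```bash
python3 wr.py w7; python3 mv.py .5059 -.0788 .14 3.6;  python3 - <<'E'
from h import *
w=load("w7.npz");cv2.imwrite("pics/w7c.png",cv2.resize(w["color"][120:420,160:400],None,fx=2,fy=2))
E
```

```text
10.6167 [ 0.5046 -0.0771  0.1402] [ 0.006 -0.001 -0.002 -0.003 -0.002 -0.002]
t 10.67 pos [ 0.5047 -0.0771  0.1403] yaw 3.74
shift cm [0.11 0.18 0.03] turn [-0.04  0.05  0.14]
```

View pics/w7c.png

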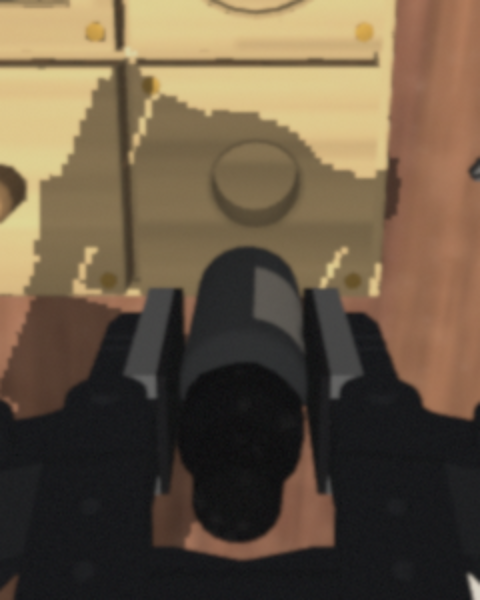

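The dropper hangs upright between the pads, the base's far edge at (245,247) and the small hole at (255,184) in the 2x crop.

Run:
```python
from h import *
w=load("w7.npz");f=lambda x,y:(160+x/2-.25,120+y/2-.25)
W=lambda p,z:fix(plane(w,f(*p),z),3.6).round(4)
tcp=np.array([.5046,-.0771,.1402])
print("hole",W((255,182),.039)); b=W((246,247),.1074);print("base centre rel",b-[.0125,0,0]-tcp)
print("tip z.082",W((237,498),.1074+.082)-tcp, "tip width",88/2/378.8*(cv2.Rodrigues(w["rvec"])[0]@plane(w,f(237,498),.189)+w["tvec"])[2])
```

```text
hole [ 0.5058 -0.0786  0.039 ]
base centre rel [-0.0084  0.0018 -0.0328]
tip z.082 [-0.0034  0.0027  0.0492] tip width 0.012848680252142216
```

Run:
```python
from h import *
w=load("w7.npz");f=lambda x,y:(160+x/2-.25,120+y/2-.25)
tcp=np.array([.5046,-.0771,.1402])
for z in(.045,.05,.055,.06,.065,.07):
    P=plane(w,f(243,428),.1074+z);d=(cv2.Rodrigues(w["rvec"])[0]@P+w["tvec"])[2]
    print(z,(fix(P,3.6)-tcp).round(4),"cap width",(61/378.8*d).round(4))
for z in(0,.003,.006): print("edge",z,(fix(plane(w,f(246,247),.1074+z),3.6)-tcp).round(4))
# same for w6
w=load("w6.npz");g=lambda x,y:(183+x/3-.33,110+y/3-.33)
for z in(.056,.06,.065,.07):
    P=plane(w,g(287.5,297),z);d=(cv2.Rodrigues(w["rvec"])[0]@P+w["tvec"])[2];print(z,fix(P,3.6).round(4),32.3/378.8*d)
```

```text
0.045 [-0.0167  0.0011  0.0122] cap width 0.0241
0.05 [-0.0133  0.0013  0.0172] cap width 0.0231
0.055 [-0.0099  0.0015  0.0222] cap width 0.0222
0.06 [-0.0066  0.0017  0.0272] cap width 0.0213
0.065 [-0.0032  0.0019  0.0322] cap width 0.0203
0.07 [0.0002 0.0021 0.0372] cap width 0.0194
edge 0 [ 0.0041  0.0018 -0.0328]
edge 0.003 [ 0.0053  0.0019 -0.0298]
edge 0.006 [ 0.0064  0.0019 -0.0268]
0.056 [0.4798 0.1865 0.056 ] 0.02260958475912287
0.06 [0.481  0.1866 0.06  ] 0.022255214022115187
0.065 [0.4824 0.1866 0.065 ] 0.021812250600855582
0.07 [0.4838 0.1867 0.07  ] 0.021369287179595974
```

Emit:
arm_command(
  series=[0.8,0.22,2,0,0,0,0.9,0.8,0.22,4,0,0,0,0.9,0.8,0.22,5.6,0,0,0,0.9,0.8,0.22,5.6,0,0,0,0.9,0.8,0.22,5.6,0,0,0,0.9],
)

```text
time: 11.08
eef_pos: [0.5123, -0.0789, 0.0837]
tcp_rot: [0.999, 0.032, -0.001, -0.001]
contact_force: [1.2, 0.7, 0.5]
opening: 0.284
finger_force: 21.1
```

Run:
```python
from plant import vision,telemetry
from h import *
s=telemetry.get_state();print(s["eef_pos"],s["time"])
a=vision.read_camera("scene");t=vision.read_camera("top")
np.savez("s8.npz",**a);np.savez("t8.npz",**t)
print(proj(a,[[.5059,-.0788,.039],[.5059,-.0788,.05],[.5906,-.0735,.039]]),proj(t,[[.5059,-.0788,.039]]))
A=cv2.resize(a["color"][150:260,210:330],None,fx=5,fy=5,interpolation=cv2.INTER_CUBIC)
cv2.imwrite("pics/s8.png",A)
```

```text
[ 0.51233949 -0.07893922  0.08374207] 11.0833
[[251.22969282 224.71067989]
 [251.04713685 220.17869323]
 [290.39446323 226.41896975]] [[337.77605726 226.13567221]]
```

View pics/s8.png

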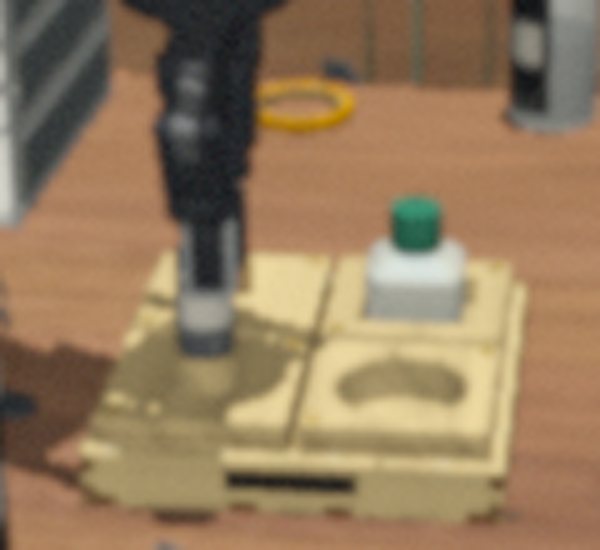

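Scene crop: the dropper's base is at x≈205, right above the small hole at (206,373), and vertical; the glue is seated. Lower it.

Emit:
arm_command(
  series=[0,0,1,0,0,0,0.9,0,0,1.6,0,0,0,0.9,0,0,2.1,0,0,0,0.9,0,0,2.6,0,0,0,0.9,0,0,3.1,0,0,0,0.9,0,0,3.3,0,0,0,0.9,0,0,3.3,0,0,0,0.9],
)

```text
time: 11.77
eef_pos: [0.5125, -0.08, 0.0506]
tcp_rot: [0.999, 0.032, -0.001, -0.0]
contact_force: [0.4, 0.1, -0.1]
opening: 0.281
finger_force: 20.6
```

Emit:
arm_command(
  series=[0,0,0.1,0,0,0,0.9,0,0,0.1,0,0,0,0.3,0,0,0.1,0,0,0,0.3,0,0,0.1,0,0,0,0.3,0,0,0.1,0,0,0,0.3,0,0,-3,0,0,0,0.2,0,0,-7,0,0,0,0,0,0,-11,0,0,0,0,0,0,-11,0,0,0,0,0,0,-11,0,0,0,0],
)

```text
time: 12.6
eef_pos: [0.5154, -0.081, 0.1656]
tcp_rot: [0.999, 0.032, 0.004, 0.001]
contact_force: [0.7, 0.2, -0.6]
opening: 0.996
finger_force: 0.0
```

```bash
python3 wr.py w9; python3 mv.py .635 -.217 .16 48
python3 - <<'E'
from h import *
w=load("w9.npz");t=load("top0.npz")
print(proj(w,[[.5059,-.0788,.039],[.5059,-.0788,.099]]))
m=cv2.inRange(w["color"],(0,0,0),(60,60,60)); 
k,l,st,ce=cv2.connectedComponentsWithStats(m[:400]);
for i in range(1,k):
    if st[i,4]>150: print(st[i],ce[i])
E
```

```text
12.6 [ 0.5154 -0.081   0.1656] [-0.     0.048  0.073 -0.002  0.    -0.   ]
t 12.65 pos [ 0.5138 -0.0804  0.163 ] yaw 3.63
shift cm [11.23 14.4   0.34] turn [  0.12  -0.11 -44.37]
[[279.6915715  218.07796394]
 [279.47067905 247.40507936]]
[138  81  22  40 355] [151.10704225 101.41971831]
[513 193  23  70 423] [523.57919622 226.54846336]
[ 264  199   35   56 1478] [280.60893099 226.797023  ]
[537 212  23  53 855] [550.2994152  238.27017544]
[  393   273   167   127 12272] [465.02697197 352.47547262]
[    0   279   171   121 11116] [ 95.47831954 359.47130263]
[ 195  296   80  104 2302] [229.89183319 351.30147698]
[288 394  64   6 304] [324.77631579 396.8125    ]
```

Emit:
arm_command(
  series=[11.2,14.4,0.5,0,0,-45,0,11.2,14.4,0.5,0,0,-45,0,11.2,14.4,0.5,0,0,-45,0,11.2,14.4,0.5,0,0,-45,0,11.2,14.4,0.5,0,0,-45,0,11.2,14.4,0.5,0,0,-45,0,11.2,14.4,0.5,0,0,-45,0,11.2,14.4,0.5,0,0,-45,0,11.2,14.4,0.5,0,0,-45,0,11.2,14.4,0.5,0,0,-45,0],
)

```text
time: 13.48
eef_pos: [0.6334, -0.2163, 0.1552]
tcp_rot: [0.911, 0.411, -0.001, -0.001]
contact_force: [-0.5, 0.5, -0.9]
opening: 0.997
finger_force: 0.0
```

```bash
python3 wr.py w10; python3 mv.py .635 -.217 .16 48.6
python3 - <<'E'
from h import *
w=load("w10.npz")
m=cv2.inRange(cv2.cvtColor(w["color"],cv2.COLOR_BGR2HSV),(15,130,60),(35,255,255))
k,l,st,ce=cv2.connectedComponentsWithStats(m);i=1+st[1:,4].argmax();print(st[i])
c=max(cv2.findContours((l==i).astype(np.uint8),0,1)[0],key=cv2.contourArea)
e=cv2.fitEllipse(cv2.convexHull(c));print(e)
d=cv2.findContours((l==i).astype(np.uint8),cv2.RETR_CCOMP,1)[0]
for q in d:
    if len(q)>15: print(len(q),cv2.fitEllipse(q))
for z in(.008,.016):print(fix(plane(w,e[0],z),48.6).round(4))
E
```

```text
13.4833 [ 0.6334 -0.2163  0.1552] [ 0.001 -0.01  -0.006  0.001  0.001 -0.003]
t 13.53 pos [ 0.6336 -0.2164  0.1558] yaw 48.6
shift cm [ 0.05  0.15 -0.42] turn [-0.09  0.02  0.  ]
[ 251  166   74   74 3239]
((287.3676452636719, 202.64776611328125), (72.86911010742188, 73.2545394897461), 160.45797729492188)
206 ((287.37188720703125, 202.54953002929688), (72.1129379272461, 72.54718017578125), 165.56723022460938)
100 ((287.4888916015625, 204.47525024414062), (35.34319305419922, 36.82959747314453), 86.70420837402344)
[ 0.6328 -0.221   0.008 ]
[ 0.6341 -0.2193  0.016 ]
```

Emit:
arm_command(
  series=[-0.25,0.2,4,0,0,0,0,-0.25,0.2,8,0,0,0,0,-0.25,0.2,12,0,0,0,0,-0.25,0.2,14,0,0,0,0,-0.25,0.2,15,0,0,0,0,-0.25,0.2,15.4,0,0,0,0,-0.25,0.2,15.4,0,0,0,0],
  force=30,
)

```text
time: 14.12
eef_pos: [0.6341, -0.22, 0.0028]
tcp_rot: [0.911, 0.412, 0.0, 0.0]
contact_force: [1.3, -0.1, 0.8]
opening: 0.999
finger_force: 0.0
```

Emit:
arm_command(
  series=[0,0,0,0,0,0,0.6,0,0,0,0,0,0,0.6,0,0,0,0,0,0,0.6,0,0,0,0,0,0,0.6,0,0,0,0,0,0,0.6,0,0,0,0,0,0,0.6],
)

```text
time: 14.62
eef_pos: [0.6357, -0.2209, 0.0057]
tcp_rot: [0.911, 0.412, 0.001, 0.002]
contact_force: [-1.1, 0.7, 6.1]
opening: 0.627
finger_force: 31.8
```

```bash
python3 mv.py .5006 .0058 .12 48.6
```

```text
t 14.62 pos [ 0.6357 -0.2209  0.0057] yaw 48.63
shift cm [  8.1  -25.08 -11.53] turn [ 0.25 -0.06  0.03]
```

Emit:
arm_command(
  series=[0,0,-4,0,0,0,0.6,0,0,-8,0,0,0,0.6,0,0,-12,0,0,0,0.6,8.1,-25.1,-13.9,0,0,0,0.6,8.1,-25.1,-13.9,0,0,0,0.6,8.1,-25.1,-13.9,0,0,0,0.6,8.1,-25.1,-13.9,0,0,0,0.6,8.1,-25.1,-13.9,0,0,0,0.6,8.1,-25.1,-13.9,0,0,0,0.6,8.1,-25.1,-13.9,0,0,0,0.6],
)

```text
time: 15.45
eef_pos: [0.4959, 0.0103, 0.1416]
tcp_rot: [0.911, 0.413, -0.0, -0.001]
contact_force: [-0.3, 0.6, -1.1]
opening: 0.625
finger_force: 32.3
```

Emit:
arm_command(
  series=[0,0,0,0,0,0,0.6,0,0,0,0,0,0,0.6,0,0,0,0,0,0,0.6,0,0,0,0,0,0,0.6],
)

```text
time: 15.78
eef_pos: [0.5001, 0.0054, 0.1419]
tcp_rot: [0.912, 0.411, 0.0, 0.0]
contact_force: [0.1, 0.0, -0.2]
opening: 0.621
finger_force: 32.3
```

```bash
python3 wr.py w11; python3 mv.py .5006 .0058 .1 48.6
python3 - <<'E'
from h import *
w=load("w11.npz")
from plant import telemetry
tcp=telemetry.get_state()["eef_pos"]
m=cv2.inRange(cv2.cvtColor(w["color"],cv2.COLOR_BGR2HSV),(20,200,60),(32,255,255))
k,l,st,ce=cv2.connectedComponentsWithStats(m);i=1+st[1:,4].argmax();print(st[i])
q,hh=cv2.findContours((l==i).astype(np.uint8),cv2.RETR_CCOMP,1)
for c in q:
    if len(c)>20:
        e=cv2.fitEllipse(cv2.convexHull(c));print(len(c),np.round(e[0],1),np.round(e[1],1),[ (fix(plane(w,e[0],tcp[2]-.0057+z),48.6)-tcp).round(4).tolist() for z in(.008,.016)])
cv2.imwrite("pics/w11c.png",cv2.resize(w["color"][180:420,130:430],None,fx=2,fy=2))
E
```

```text
15.7833 [0.5001 0.0054 0.1419] [-0.004  0.004  0.002  0.003  0.002  0.   ]
t 15.83 pos [0.5    0.0053 0.1418] yaw 48.53
shift cm [0.08 0.01 4.18] turn [ 0.03 -0.   -0.07]Traceback (most recent call last):
  File "<stdin>", line 6, in <module>
ValueError: attempt to get argmax of an empty sequence
```

Run:
```python
from h import *
w=load("w11.npz");tcp=np.array([.5001,.0054,.1419])
cv2.imwrite("pics/w11c.png",cv2.resize(w["color"][180:420,130:430],None,fx=2,fy=2))
m=cv2.inRange(cv2.cvtColor(w["color"],cv2.COLOR_BGR2HSV),(18,225,30),(35,255,255))
k,l,st,ce=cv2.connectedComponentsWithStats(m)
for i in range(1,k):
    if st[i,4]>300: print(st[i])
```

```text
(no output)
```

View pics/w11c.png

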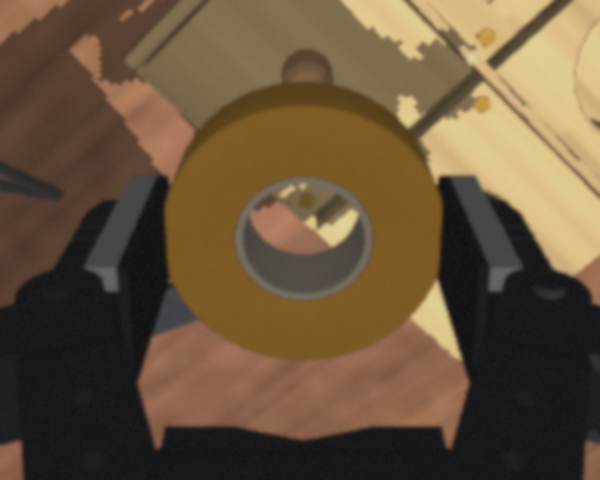

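The tape is held level; its hole is centred at (304,238) in the crop, with the spindle ahead at (306,70).

Run:
```python
from h import *
w=load("w11.npz");tcp=np.array([.5001,.0054,.1419]);f=lambda x,y:(130+x/2-.25,180+y/2-.25)
y=np.radians(48.6);M=np.array([[np.cos(y),np.sin(y)],[np.sin(y),-np.cos(y)]])
for p in((304,238),(304,234)):
  P=fix(plane(w,f(*p),tcp[2]+.0103),48.6);print((P-tcp).round(4),"tool",(M.T@(P-tcp)[:2]).round(4))
P=plane(w,f(304,238),tcp[2]+.0103);d=(cv2.Rodrigues(w["rvec"])[0]@P+w["tvec"])[2];print("outer",138.5/378.8*d)
print("spindle top",fix(plane(w,f(306,74),.061),48.6))
```

```text
[-0.0017  0.0002  0.0103] tool [-0.0009 -0.0014]
[-0.0011  0.0009  0.0103] tool [-0.0001 -0.0014]
outer 0.053757630967691664
spindle top [0.50262396 0.009366   0.061     ]
```

Emit:
arm_command(
  series=[0.15,0,4,0,0,0,0.6,0.15,0,7,0,0,0,0.6,0.15,0,7,0,0,0,0.6,0.15,0,7.6,0,0,0,0.6,0.15,0,8.1,0,0,0,0.6,0.15,0,8.6,0,0,0,0.6,0.15,0,9.1,0,0,0,0.6,0.15,0,9.5,0,0,0,0.6,0.15,0,9.5,0,0,0,0.6],
)

```text
time: 16.58
eef_pos: [0.5, 0.0078, 0.0465]
tcp_rot: [0.911, 0.412, -0.0, -0.0]
contact_force: [0.0, 1.1, -0.8]
opening: 0.626
finger_force: 32.3
```

Emit:
arm_command(
  series=[0,0,0.1,0,0,0,0.6,0,0,0.1,0,0,0,0.1,0,0,0.1,0,0,0,0.1,0,0,0.1,0,0,0,0.1,0,0,0.1,0,0,0,0.1,0,0,-4,0,0,0,0,0,0,-8,0,0,0,0,0,0,-12,0,0,0,0,0,0,-16,0,0,0,0,0,0,-18,0,0,0,0],
)

```text
time: 17.42
eef_pos: [0.5022, 0.0074, 0.233]
tcp_rot: [0.911, 0.412, 0.004, 0.003]
contact_force: [1.0, 0.4, 0.0]
opening: 1.003
finger_force: 0.0
```

Emit:
arm_command(
  series=[0,0,0,0,0,0,0,0,0,0,0,0,0,0,0,0,0,0,0,0,0],
)

```text
time: 17.67
eef_pos: [0.4993, 0.0079, 0.2253]
tcp_rot: [0.911, 0.412, -0.001, -0.001]
contact_force: [0.3, -0.5, 0.2]
opening: 1.001
finger_force: 0.0
```

```bash
python3 wr.py w12; python3 mv.py .433 -.21 .23 3.6
python3 - <<'E'
from h import *
w=load("w12.npz")
m=cv2.inRange(cv2.cvtColor(w["color"],cv2.COLOR_BGR2HSV),(15,170,40),(35,255,255))
k,l,st,ce=cv2.connectedComponentsWithStats(m)
for i in range(1,k):
    if st[i,4]>400:
        c=cv2.findContours((l==i).astype(np.uint8),0,1)[0][0];e=cv2.fitEllipse(cv2.convexHull(c))
        print(st[i],e[0],e[1],fix(plane(w,e[0],.05),48.6).round(4))
E
```

```text
17.6667 [0.4993 0.0079 0.2253] [0.001 0.02  0.025 0.    0.003 0.   ]
t 17.72 pos [0.4989 0.0079 0.2245] yaw 48.63
shift cm [-20.71   9.46  -0.54] turn [-0.14  0.18 45.03]
[ 251  159   64   64 2275] (282.8209228515625, 190.4961395263672) (63.234981536865234, 63.71732711791992) [0.4982 0.008  0.05  ]
```

```bash
python3 mv.py .433 -.21 .24 90
```

```text
t 17.72 pos [0.4989 0.0079 0.2245] yaw 48.63
shift cm [-20.71   9.45  -1.54] turn [-2.200e-01  4.000e-02 -4.137e+01]
```

Emit:
arm_command(
  series=[-20.7,9.4,-1.6,0,0,-41.4,0,-20.7,9.4,-1.6,0,0,-41.4,0,-20.7,9.4,-1.6,0,0,-41.4,0,-20.7,9.4,-1.6,0,0,-41.4,0,-20.7,9.4,-1.6,0,0,-41.4,0,-20.7,9.4,-1.6,0,0,-41.4,0,-20.7,9.4,-1.6,0,0,-41.4,0,-20.7,9.4,-1.6,0,0,-41.4,0,-20.7,9.4,-1.6,0,0,-41.4,0,-20.7,9.4,-1.6,0,0,-41.4,0],
)

```text
time: 18.55
eef_pos: [0.4335, -0.2087, 0.2411]
tcp_rot: [0.707, 0.707, 0.0, -0.002]
contact_force: [0.1, -0.1, -0.5]
opening: 0.995
finger_force: 0.0
```

```bash
python3 wr.py w13; python3 mv.py .433 -.21 .24 90
python3 - <<'E'
from h import *
w=load("w13.npz");c=proj(w,[.433,-.21,.158])[0];print(c)
g=cv2.cvtColor(w["color"],cv2.COLOR_BGR2GRAY)
m=(g<65).astype(np.uint8)
k,l,st,ce=cv2.connectedComponentsWithStats(m)
for i in range(1,k):
    if st[i,4]>150: print(st[i],ce[i].round(1))
x,y=np.clip(c.astype(int)-100,0,[360,220]);print(x,y)
cv2.imwrite("pics/w13c.png",cv2.resize(w["color"][y:y+200,x:x+200],None,fx=3,fy=3,interpolation=cv2.INTER_CUBIC))
E
```

```text
18.55 [ 0.4335 -0.2087  0.2411] [ 0.017 -0.009 -0.004  0.002 -0.    -0.007]
t 18.6 pos [ 0.4337 -0.2085  0.2415] yaw 90.03
shift cm [-0.15 -0.07  0.15] turn [-0.1  -0.1   0.03]
[281.00712788 228.34277369]
[    0     0   231   112 15531] [93.1 56.7]
[417   0   5  81 162] [419.4  40.9]
[487   0  17  38 342] [496.8  15.5]
[ 353    9   45   42 1245] [375.8  29. ]
[179 102  33  13 223] [197.  107.7]
[205 190  46  28 568] [230.4 201.5]
[ 261  207   41   50 1694] [281.  231.8]
[320 261  62  48 759] [346.2 274.4]
[    0   279   560   141 33521] [279.8 376.1]
181 128
```

View pics/w13c.png

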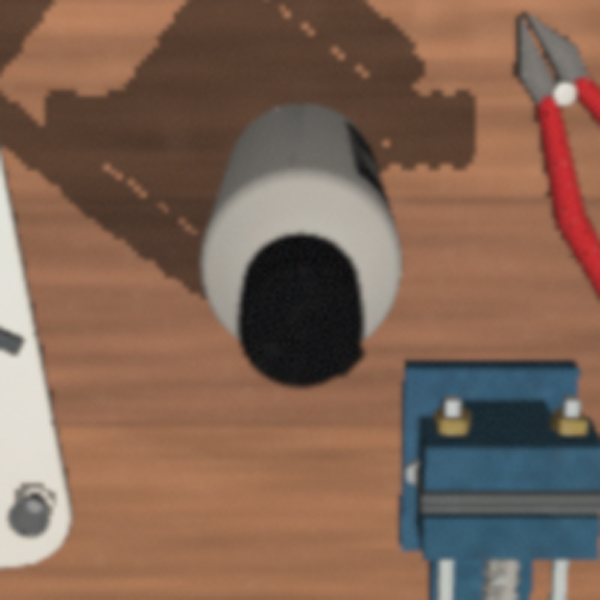

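The bottle's cap disc is at (301,324), its base's far edge at (300,104); the vise is to the lower right, clear of fingers closing along x.

```bash
python3 - <<'E'
from h import *
w=load("w13.npz");f=lambda x,y:(181+x/3-.33,128+y/3-.33)
for z in(.15,.158):print("cap",fix(plane(w,f(301,324),z),90))
print("base",fix(plane(w,f(302,104),.002),90)-[0,.0255,0])
print("w body",[fix(plane(w,f(x,265),.12),90).round(4) for x in(202,401)])
E
python3 mv.py .4335 -.216 .095 90
```

```text
cap [ 0.43266038 -0.21910339  0.15      ]
cap [ 0.432693   -0.21626238  0.158     ]
base [ 0.43246752 -0.21883133  0.002     ]
w body [array([ 0.4086, -0.2147,  0.12  ]), array([ 0.4567, -0.2146,  0.12  ])]
t 18.6 pos [ 0.4337 -0.2085  0.2415] yaw 90.03
shift cm [-0.78  0.   14.65] turn [-0.1  -0.1   0.03]
```

Emit:
arm_command(
  series=[-0.9,0,0,0,0,0,0,-0.9,0,3,0,0,0,0,-0.9,0,6,0,0,0,0,-0.9,0,9,0,0,0,0,-0.9,0,12,0,0,0,0,-0.9,0,14,0,0,0,0,-0.9,0,14.8,0,0,0,0,-0.9,0,14.8,0,0,0,0,-0.9,0,14.8,0,0,0,0],
  force=45,
)

```text
time: 19.35
eef_pos: [0.4344, -0.2188, 0.0953]
tcp_rot: [0.707, 0.707, 0.0, 0.0]
contact_force: [0.7, 0.8, 0.6]
opening: 0.997
finger_force: 0.0
```

Emit:
arm_command(
  series=[0,0,0,0,0,0,0.65,0,0,0,0,0,0,0.65,0,0,0,0,0,0,0.65,0,0,0,0,0,0,0.65,0,0,0,0,0,0,0.65,0,0,0,0,0,0,0.65,0,0,0,0,0,0,0.65],
)

```text
time: 19.93
eef_pos: [0.4345, -0.2196, 0.0966]
tcp_rot: [0.707, 0.707, -0.0, 0.001]
contact_force: [-2.4, 0.1, 5.5]
opening: 0.585
finger_force: 46.0
```

```bash
python3 mv.py .5906 -.0735 .24 90
```

```text
t 19.93 pos [ 0.4345 -0.2196  0.0966] yaw 90.04
shift cm [ 14.57  15.64 -14.34] turn [0.08 0.1  0.04]
```

Emit:
arm_command(
  series=[0,0,-3,0,0,0,0.65,0,0,-6,0,0,0,0.65,0,0,-10,0,0,0,0.65,0,0,-13.4,0,0,0,0.65,4,4.2,-13.4,0,0,0,0.65,7,7.5,-13.4,0,0,0,0.65,10,10.7,-13.4,0,0,0,0.65,13,14,-13.4,0,0,0,0.65,14.6,15.6,-13.4,0,0,0,0.65,14.6,15.6,-13.4,0,0,0,0.65],
)

```text
time: 20.77
eef_pos: [0.5928, -0.0681, 0.2282]
tcp_rot: [0.705, 0.709, 0.002, -0.0]
contact_force: [-1.0, -0.2, -1.1]
opening: 0.587
finger_force: 48.1
```

Emit:
arm_command(
  series=[0,0,0,0,0,0,0.65,0,0,0,0,0,0,0.65,0,0,0,0,0,0,0.65,0,0,0,0,0,0,0.65],
)

```text
time: 21.1
eef_pos: [0.5889, -0.0737, 0.2286]
tcp_rot: [0.708, 0.707, -0.0, -0.0]
contact_force: [0.5, 0.6, -2.3]
opening: 0.587
finger_force: 48.1
```

```bash
python3 wr.py w14; python3 mv.py .5906 -.0735 .14 90
python3 - <<'E'
from h import *
from plant import telemetry
tcp=telemetry.get_state()["eef_pos"]
w=load("w14.npz");g=cv2.cvtColor(w["color"],cv2.COLOR_BGR2GRAY)
# column through the bottle: print gray profile
print(proj(w,[tcp+np.array([0,.0,.158-.0966]),tcp+np.array([0,.0255,-.0966]),[.5906,-.0735,.039]]).round(1))
print("col",[int(v) for v in g[100:420:4,281]])
for r in(330,350,370,390): print(r,[int(v) for v in g[r,200:364:4]])
E
```

```text
21.1 [ 0.5889 -0.0737  0.2286] [-0.004 -0.002 -0.004  0.001  0.     0.001]
t 21.15 pos [ 0.589  -0.0738  0.2287] yaw 89.92
shift cm [0.03 0.17 8.87] turn [-0.01  0.01 -0.08]
[[281.6 400.9]
 [281.7 181.6]
 [283.6 188.5]]
col [94, 195, 193, 189, 120, 101, 108, 108, 109, 145, 104, 111, 117, 115, 102, 115, 115, 115, 115, 114, 100, 99, 100, 102, 103, 103, 105, 107, 108, 108, 108, 110, 111, 112, 124, 152, 171, 186, 187, 188, 188, 187, 187, 189, 190, 191, 192, 175, 17, 17, 18, 20, 20, 21, 21, 17, 20, 17, 17, 21, 23, 28, 21, 22, 21, 18, 25, 24, 25, 27, 26, 25, 24, 20, 26, 26, 27, 21, 22, 25]
330 [29, 22, 22, 21, 103, 118, 126, 166, 167, 171, 27, 20, 25, 19, 13, 18, 19, 18, 21, 22, 14, 18, 13, 19, 20, 20, 18, 15, 20, 15, 20, 74, 176, 173, 151, 115, 114, 44, 23, 21, 21]
350 [32, 25, 29, 123, 124, 124, 123, 123, 125, 48, 16, 20, 19, 19, 20, 19, 24, 24, 19, 20, 21, 25, 21, 23, 23, 21, 25, 23, 22, 11, 18, 18, 41, 114, 114, 114, 116, 117, 101, 19, 23]
370 [29, 66, 86, 85, 83, 88, 87, 88, 93, 19, 19, 20, 19, 19, 22, 22, 21, 23, 22, 22, 23, 20, 25, 26, 27, 21, 21, 21, 23, 20, 18, 20, 20, 77, 111, 112, 113, 110, 109, 109, 34]
390 [26, 26, 41, 187, 117, 46, 48, 86, 49, 21, 17, 24, 21, 22, 21, 25, 21, 23, 25, 22, 25, 22, 24, 22, 21, 20, 25, 19, 21, 23, 24, 23, 22, 62, 129, 128, 129, 132, 133, 61, 28]
```

Emit:
arm_command(
  series=[-0.07,0.16,4,0,0,0,0.65,-0.07,0.16,7,0,0,0,0.65,-0.07,0.16,8.8,0,0,0,0.65,-0.07,0.16,8.8,0,0,0,0.65,-0.07,0.16,9.3,0,0,0,0.65,-0.07,0.16,9.6,0,0,0,0.65,-0.07,0.16,9.8,0,0,0,0.65,-0.07,0.16,9.8,0,0,0,0.65],
)

```text
time: 21.82
eef_pos: [0.5917, -0.0736, 0.1316]
tcp_rot: [0.707, 0.707, 0.0, 0.001]
contact_force: [0.4, -0.2, -2.2]
opening: 0.586
finger_force: 47.5
```

Emit:
arm_command(
  series=[0,0,0.4,0,0,0,0.65,0,0,0.8,0,0,0,0.65,0,0,1.2,0,0,0,0.65,0,0,1.5,0,0,0,0.65,0,0,1.7,0,0,0,0.65,0,0,1.7,0,0,0,0.65],
)

```text
time: 22.32
eef_pos: [0.5913, -0.0733, 0.1135]
tcp_rot: [0.707, 0.707, -0.0, -0.0]
contact_force: [0.7, 0.4, -2.1]
opening: 0.588
finger_force: 47.8
```

Emit:
arm_command(
  series=[0,0,0.15,0,0,0,0.65,0,0,0.15,0,0,0,0.65,0,0,0.15,0,0,0,0.1,0,0,0.15,0,0,0,0,0,0,0.15,0,0,0,0,0,0,0,0,0,0,0,0,0,-3,0,0,0,0,0,0,-6,0,0,0,0,0,0,-9,0,0,0,0,0,0,-12,0,0,0,0],
)

```text
time: 23.15
eef_pos: [0.5912, -0.0733, 0.2349]
tcp_rot: [0.707, 0.707, -0.0, -0.0]
contact_force: [0.6, -0.2, -0.2]
opening: 1.004
finger_force: 0.0
```

Emit:
arm_command(
  series=[-10,0,-6,0,0,0,0,-16,-4,-8,0,0,0,0,-20,-8,-8,0,0,0,0,-24,-12,-8,0,0,0,0,-26,-14,-8,0,0,0,0,-26,-14,-8,0,0,0,0,-26,-14,-8,0,0,0,0,-26,-14,-8,0,0,0,0],
)

```text
time: 23.82
eef_pos: [0.4493, -0.3365, 0.3148]
tcp_rot: [0.708, 0.706, -0.001, 0.001]
contact_force: [0.2, -0.2, 0.1]
opening: 1.003
finger_force: 0.0
```

Run:
```python
from plant import vision,telemetry
from h import *
a=vision.read_camera("scene");t=vision.read_camera("top");np.savez("s15.npz",**a);np.savez("t15.npz",**t)
t0=load("top0.npz");s0=load("scene0.npz")
print("top expected cap of tall",proj(t,np.array([[.5906,-.0735,.175]])-[.004,.005,0]).round(1))
B=lambda m:[(s[:4].tolist(),s[4]) for s in cv2.connectedComponentsWithStats(m)[2][1:] if s[4]>15]
def black(im,x,y,w,h): return [((r[0][0]+x,r[0][1]+y,*r[0][2:]),int(r[1])) for r in B((cv2.cvtColor(im,cv2.COLOR_BGR2GRAY)[y:y+h,x:x+w]<50).astype(np.uint8))]
print("top black",black(t["color"],290,150,80,110))
for n,im in(("t",t["color"]),("s",a["color"])):
    h=cv2.cvtColor(im,cv2.COLOR_BGR2HSV)
    print(n,"yel",B(cv2.inRange(h,(20,170,90),(32,255,255))),"green",B(cv2.inRange(h,(60,100,40),(95,255,255))))
# scene: tall bottle edges expected vs. seen
e=proj(a,[[.5906-.0255,-.0735,.08],[.5906+.0255,-.0735,.08],[.5906,-.0735,.175],[.5906,-.099,.04]]);print(e.round(1))
g=cv2.cvtColor(a["color"],cv2.COLOR_BGR2GRAY);
x=int(e[2,0]);print("col",x,[int(v) for v in g[130:250:3,x]]);print("row",int(e[0,1]),[int(v) for v in g[int(e[0,1]),x-25:x+26:2]])
d=cv2.absdiff(a["color"],s0["color"]).max(2)
for nm,(x,y,w,h) in dict(short=(300,120,36,55),narrow=(262,160,28,18)).items(): print(nm,"scene diff",d[y:y+h,x:x+w].mean())
```

```text
top expected cap of tall [[343.9 179.5]]
top black [((335, 174, 12, 13), 124), ((336, 220, 9, 10), 62)]
t yel [([186, 40, 25, 20], np.int32(353)), ([293, 217, 23, 23], np.int32(283)), ([169, 229, 24, 24], np.int32(120))] green [([299, 188, 9, 9], np.int32(69))]
s yel [([260, 169, 21, 7], np.int32(48)), ([245, 197, 23, 15], np.int32(166))] green []
[[278.4 208.4]
 [302.4 210. ]
 [290.2 167.1]
 [288.5 231.7]]
col 290 [101, 99, 99, 98, 99, 100, 99, 96, 97, 95, 95, 94, 46, 33, 28, 30, 25, 59, 223, 227, 224, 200, 180, 132, 72, 135, 79, 118, 51, 47, 48, 52, 51, 33, 84, 194, 138, 164, 157, 151]
row 208 [116, 142, 203, 211, 198, 143, 192, 144, 64, 88, 79, 62, 77, 71, 73, 85, 103, 82, 72, 137, 186, 203, 199, 180, 194, 161]
short scene diff 7.096969696969697
narrow scene diff 43.426587301587304
```

```bash
python3 - <<'E'
from h import *
for f in("top0","t8","t15","scene0","s8","s15"):
    w=load(f+".npz");h=cv2.cvtColor(w["color"],cv2.COLOR_BGR2HSV)
    k,l,st,ce=cv2.connectedComponentsWithStats(cv2.inRange(h,(15,140,70),(32,255,255)))
    print(f,[(st[i].tolist(),ce[i].round(1).tolist()) for i in range(1,k) if st[i,4]>30 and 12<st[i,2]<40])
w=load("t15.npz")
for n,p,z in(("tape",(304,228),.055),("dropper tip",(340.2,224.5),.099),("tall cap",(340.7,180.2),.175),("glue cap",(303.2,192.2),.085)): print(n,plane(w,p,z).round(4))
E
python3 wr.py w16
```

```text
top0 [([186, 27, 25, 34, 404], [198.0, 48.5]), ([189, 56, 25, 12, 69], [201.8, 63.6]), ([381, 170, 22, 23, 313], [391.5, 181.3]), ([169, 229, 25, 24, 217], [181.1, 240.6])]
t8 [([186, 29, 25, 32, 399], [198.1, 48.6]), ([189, 56, 25, 12, 71], [202.2, 63.5]), ([381, 170, 22, 23, 252], [392.7, 179.7]), ([169, 229, 25, 24, 224], [180.8, 240.6])]
t15 [([186, 29, 25, 32, 401], [198.0, 48.6]), ([189, 56, 25, 12, 73], [201.8, 63.6]), ([293, 217, 23, 23, 314], [303.8, 228.2]), ([169, 229, 25, 24, 218], [180.8, 240.5])]
scene0 [([268, 165, 14, 12, 96], [274.7, 170.4]), ([440, 168, 29, 10, 135], [454.0, 174.1]), ([285, 267, 32, 24, 523], [300.6, 279.0])]
s8 [([261, 165, 20, 12, 156], [270.6, 170.8]), ([440, 169, 29, 9, 133], [454.3, 174.1]), ([286, 267, 31, 24, 517], [300.6, 279.0])]
s15 [([259, 165, 23, 12, 170], [269.8, 170.8]), ([440, 169, 29, 9, 134], [454.1, 174.2]), ([245, 196, 24, 16, 233], [257.5, 202.8])]
tape [0.4968 0.0055 0.055 ]
dropper tip [ 0.4987 -0.078   0.099 ]
tall cap [ 0.5849 -0.0713  0.175 ]
glue cap [0.5792 0.0093 0.085 ]
23.9167 [ 0.4497 -0.3366  0.3148] [0.066 0.007 0.016 0.041 0.003 0.035]
```

```bash
python3 -c "
from plant import ctrl; print(ctrl.sign_off())"
```

```text
the job is handed in; nothing more can be done
None
```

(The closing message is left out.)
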